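Decant fertiliser briquettes through a funnel into a storage jar and close it

ROBOT

A 7-joint arm with a two-finger parallel gripper is mounted at the origin on the work surface. World frame = base frame: x ahead of the robot, y to its left, z up, the work surface at z = 0. Lengths are in m, angles in rad, forces in N, time in s.
With the tool pointing down it reaches from about 0.4 to 0.85 m from the base axis. Payload 10.4 kg.
Tool frame: the origin (TCP) lies on the centre line of the jaws, within the pads' length; the fingertips stand 22 mm ahead of it and the grasp point (between the pads) lies 3 mm ahead of it (bot.nose_length is the distance from the TCP to the fingertips, in m); z points along the fingers, y is the line along which they close (so a half turn about z gives the same grasp; the last joint's range is limited). The gripper opens to 87 mm and grips with 3 to 60 N. Pads are 19 mm wide; open, the fingers measure 117 mm over their backs; the gripper's body (75 mm by 190 mm) begins 51 mm behind the grasp point.
Start: joints at [-1.183, 0.332, -0.065, 1.46, 0.022, 1.35, -0.088], TCP at [0.25, 0.573, 0.245] pointing down, gripper open.
Joint ranges: [-2.6, 2.6], [-0.5, 2.12], [-1.47, 1.34], [0.16, 2.42], [-1.27, 4.41], [0.06, 2.06], [-2.6, 2.6]. Speed limits (rad/s): [2.22, 2.22, 2.79, 2.79, 3.14, 3.14, 3.14].

INTERFACE

Orientations are given as a unit quaternion [x, y, z, w].
In Python, from station import bot gives the robot as it stands. The module is installed in compiled form; this text tells all that it offers.
- The arm moves only by the tool send_rows, never from a script. Its argument "plan" is one flat list of numbers, 5 for each row, row after row: the finger opening in mm, from 0 to 87, then the shift along the world's x, y, z in units of 25 mm (1.0 is 25 mm), then the turn about the world's z in units of 5 degrees (1.0 is 5 degrees). A call has 1 to 8 rows; each row shifts and turns the commanded pose from where the row before left it; what a row does not reach is not made up. A row lasts 1/8 s, in which the tool goes at most 62.5 mm and 10.7 degrees, less where a joint would pass 70% of its speed; a pose out of reach is approached as far as the arm can. A call is refused whole if a number of a shift passes 1 or a number of a turn 1, either way. A call with a gripper value outside its range is refused whole. The fingers move at their own pace and stop on an object; "grip_force" is the grip in N (left out, the last holds). Time passes only in rows, so rows that do not move let the fingers close. It gives the time, the measured TCP pose, the force, the opening and the grip force at its end, in the units of the state.
- bot.observe(): the state, without advancing time (a new reading comes with each control period).
- bot.capture(name): name is "scene" or "top" or "wrist"; returns (picture, depth): 384x512x3 uint8, red, green, blue; 384x512 float32, m along the optical axis (not along the pixel's ray), 0 where there is no reading.
- bot.camera_info(name): a dict with "mtx" (3x3 intrinsics, pixels), "rvec" (rotation vector, rad) and "tvec" (3), from world to camera coordinates, as OpenCV has them. Camera axes: x right, y down, z forward; pixel columns grow to the right and rows downward; lengths in m; the calibration is good to about 2 mm. A picture is of the moment at which its call begins: read the wrist's pose just before it. camera_info takes no time and is no camera call; for the wrist camera it gives the pose at the moment of the call.
- bot.hand_in(): hands the job in; it is judged then, once.
The state is a dict: "time": time; "q": joint angles; "dq": joint speeds; "joint_torque": joint torques, N m; "tcp_pos": TCP position; "orientation": TCP orientation; "contact_force": force on the tool from outside, world axes, zero at the start; "ft_torque": the same for the moment, N m; "width": opening from 0.0 (shut) to 1.0 (fully open); "finger_force": force on a finger pad.
Only numpy, scipy, OpenCV 4.12 (cv2) and the standard library are available. Lean on these libraries where they do the work, as an engineer would, in place of code of your own. Each camera call takes 0.05 s, during which the arm holds its last target. There are 200 camera calls.

TASK

The cup of fertiliser briquettes stands down inside the big terracotta pot, where it can only be had from above: lift it out, stand it on the open bench with all five briquettes in it and let go, so that you can take it afresh in a hold fit for pouring, and tip all five through the funnel into the glass jar. Stand the empty cup upright on the bench, lift the funnel off the jar and stand it on its spout on the bench as well. Then fit the wooden lid in the jar's mouth and press it firmly down until it is fully home, so that the damp stays out; the jar stays upright in its place and the other things on the bench are left as they are.

Things in the scene. Friction and masses are not known exactly. Their poses are not given: they have to be found in the camera images.
- pot: Big terracotta flowerpot that the cup stands in, fixed. Round, open, 115 high, outer diameter 174 at the thick rim and 140 at the foot; inside 126 across at its floor (10 above the bench), widening evenly to 154 at the rim. Origin: centre of its underside; z up.
- cup: Plain aluminium measuring cup, 80 high, outer diameter 54 at the foot and 64 at the rim (evenly tapered), wall 3, floor 5, about 120 g empty. Its handle is on its +x side. Origin: centre of its underside; z up. It starts upright on the pot's floor, its rim 25 below the pot's rim, the handle turned any way.
- cup_handle (a point): Middle of the upright bar of the cup's D-shaped handle: 58 out along the cup's +x from its axis and 43 up; axes as the cup's. The bar runs from 18 to 68 up and is 8 thick (x); the whole handle is 11 wide (y), with an open gap of about 22 between bar and cup.
- jar: Tall narrow clear-glass storage jar, loose, 125 high, straight-sided, outer diameter 62, inner 52, floor 10 thick, about 380 g. Origin: centre of its underside; z up.
- funnel: White plastic preserving funnel, 88 high, 90 g, in the jar's mouth at the start. Spout: outer diameter 46, inner 41. A flat collar 68 across rests on the jar's rim, its underside 26 above the spout's end; from 30 up the cone opens to the mouth, outer diameter 120, at 88 up. Handle on its -x side. Origin: centre of the spout's lower end; z up. It stands stably on its spout.
- funnel_handle (a point): Middle of the funnel's straight level handle: 84 out along the funnel's -x from its axis and 84 up; axes as the funnel's. The handle is a bar 12 wide (y) and 8 thick (z) that runs from the rim, 60 from the axis, to 108.
- lid: Wooden jar lid, 70 g: plug of diameter 43, 12 deep, tapering to 35 over its lower 6; flat flange of diameter 68 from 12 to 18 up; upright knob of diameter 22 from 18 to 46 up. Origin: centre of the plug's underside; z up. It starts standing on its plug on the bench. Fully home, the flange lies flat on the jar's rim, its origin 113 above the jar's origin.
- briquette1: Fertiliser briquette: a lump of pressed fertiliser, brown, 20 across and 18 thick, rounded, about 11 g. Origin: its centre. All five are alike and start in the cup.
- briquette2: Another briquette, the same as briquette1.
- briquette3: Another briquette, the same as briquette1.
- briquette4: Another briquette, the same as briquette1.
- briquette5: Another briquette, the same as briquette1.
- sprayer: Bystander: lever-action spray bottle, loose, 80 diameter, 245 high; its nozzle and lever stick out to 70 from the axis on its -x side, between 160 and 242 up. Origin: centre of the underside.
- frog: Bystander: small glazed ceramic frog, loose, about 75 by 80 and 75 high. Origin: centre of the underside.
- trowel: Bystander: green hand trowel lying on the bench, loose, 285 long along its x axis (handle to -x, from -150 to +135), up to 75 wide, 32 high. Origin: on the bench under its middle.
- nursery_pot: Bystander: small black plastic pot of soil with a seedling, loose, 84 diameter, 75 high (leaves to 105). Origin: centre of the underside.
- twine: Bystander: spool of garden twine standing on end, loose, 64 diameter, 80 high. Origin: centre of the underside.

How it is judged:
On the way, in this order (a step that is already met when the one before it is completed fails the run):
1. the cup is out of the pot, standing upright on the bench with all five briquettes in it, and let go (angle between cup's own z axis and vertical below 0.1 rad and height (world z) of cup below 0.006 m and horizontal distance between cup and pot above 0.11 m and horizontal distance between each of briquette1, briquette2, briquette3, briquette4, briquette5 and cup below 0.032 m and z of each of briquette1, briquette2, briquette3, briquette4, briquette5 in the frame of cup below 0.075 m and contact force between the fingers and cup below 0.1 N), for 0.2 s.
2. all five briquettes lie in the jar while the funnel still stands in its mouth (horizontal distance between each of briquette1, briquette2, briquette3, briquette4, briquette5 and jar below 0.027 m and z of briquette1 in the frame of jar between 0.005 and 0.095 m and z of briquette2 in the frame of jar between 0.005 and 0.095 m and z of briquette3 in the frame of jar between 0.005 and 0.095 m and z of briquette4 in the frame of jar between 0.005 and 0.095 m and z of briquette5 in the frame of jar between 0.005 and 0.095 m and horizontal distance between funnel and jar below 0.01 m and z of funnel in the frame of jar below 0.106 m and angle between the z axis of funnel and the z axis of jar, either way round below 0.12 rad and angle between jar's own z axis and vertical below 0.05 rad and height (world z) of jar below 0.006 m), for 0.2 s.
3. with the funnel off, the lid is fully home on the jar and is pressed down on it with more than 5 N (horizontal distance between each of briquette1, briquette2, briquette3, briquette4, briquette5 and jar below 0.027 m and z of briquette1 in the frame of jar between 0.005 and 0.095 m and z of briquette2 in the frame of jar between 0.005 and 0.095 m and z of briquette3 in the frame of jar between 0.005 and 0.095 m and z of briquette4 in the frame of jar between 0.005 and 0.095 m and z of briquette5 in the frame of jar between 0.005 and 0.095 m and horizontal distance between lid and jar below 0.0065 m and z of lid in the frame of jar below 0.1155 m and angle between the z axis of lid and the z axis of jar, either way round below 0.05 rad and angle between jar's own z axis and vertical below 0.05 rad and height (world z) of jar below 0.006 m and horizontal distance between funnel and jar above 0.06 m and contact force between lid and jar above 5 N), for 0.2 s.
At the end, for the whole second after the job is handed in: All five briquettes are in the upright jar; its lid is home (within 6.5 mm of centre, 2.5 mm of flush, 3 degrees of level); cup upright on the bench, 110 mm or more from the pot's axis; funnel upright on its spout, 60 mm or more from the jar's axis; all within 6 degrees, at rest (horizontal distance between each of briquette1, briquette2, briquette3, briquette4, briquette5 and jar below 0.027 m and z of briquette1 in the frame of jar between 0.005 and 0.095 m and z of briquette2 in the frame of jar between 0.005 and 0.095 m and z of briquette3 in the frame of jar between 0.005 and 0.095 m and z of briquette4 in the frame of jar between 0.005 and 0.095 m and z of briquette5 in the frame of jar between 0.005 and 0.095 m and horizontal distance between lid and jar below 0.0065 m and z of lid in the frame of jar below 0.1155 m and angle between the z axis of lid and the z axis of jar, either way round below 0.05 rad and angle between jar's own z axis and vertical below 0.05 rad and height (world z) of each of jar, cup below 0.006 m and angle between each of cup, funnel's own z axis and vertical below 0.1 rad and horizontal distance between cup and pot above 0.11 m and horizontal distance between funnel and jar above 0.06 m and height (world z) of funnel below 0.008 m and linear speed of each of jar, lid, cup, funnel below 0.02 m/s); the robot touches nothing.
It fails at once if one of the bystanders (spray bottle, frog, trowel, nursery pot, twine) is pushed more than 25 mm from its place or tipped over (distance of any of sprayer, frog, trowel, nursery_pot, twine from where it was at the start of the episode above 0.025 m or angle between any of sprayer, frog, nursery_pot, twine's own z axis and vertical above 0.35 rad).
It fails at once if the jar is knocked over, or pushed more than 40 mm from its place (angle between jar's own z axis and vertical above 0.35 rad or distance of jar from where it was at the start of the episode above 0.04 m).
It also fails if it takes over 72 s, if anything falls off the work surface, if the arm or the gripper's body presses on something with over 40 N, if the wrist force passes 120 N, or if a joint passes its speed limit or range.

## Working session

There is one attempt and no reset: what is moved stays moved. The work goes in short steps, Python scripts to look and compute and a tool call to move; the robot and the scene stay as the last step left them, time stands still between calls to the robot, and variables do not carry over. Pictures are saved under pics/ and viewed, at most 10 in all, crops included, and the job is handed in when it is done.

Besides the shell and the picture viewer there is one more tool, called after "Emit:" by a JSON object that holds its "fn" and its "kwargs", one argument or row to a line. send_rows: Moves the arm, as the interface text tells. Its arguments: {"type":"object","properties":{"plan":{"type":"array"},"grip_force":{"type":"number"}},"required":["plan"]}

```bash
mkdir -p pics
cat > h.py <<'E'
import numpy as np, cv2
from station import bot
def cam(n):
    i=bot.camera_info(n); R=cv2.Rodrigues(np.array(i["rvec"],float))[0]
    return np.array(i["mtx"],float),R,np.array(i["tvec"],float).ravel()
def ray(n,uv,z):
    K,R,t=cam(n); d=R.T@np.linalg.solve(K,[uv[0],uv[1],1.]); c=-R.T@t
    return c+d*(z-c[2])/d[2]
def cloud(n,depth):
    K,R,t=cam(n); v,u=np.mgrid[:384,:512]
    p=np.stack([(u-K[0,2])/K[0,0]*depth,(v-K[1,2])/K[1,1]*depth,depth],-1)
    return (p-t)@R
def grab(n,f=None):
    im,d=bot.capture(n)
    if f: cv2.imwrite(f"pics/{f}.png",im[:,:,::-1])
    return im,d
def circ(P):  # algebraic circle fit of xy
    A=np.c_[2*P[:,0],2*P[:,1],np.ones(len(P))]; s=np.linalg.lstsq(A,(P[:,:2]**2).sum(1),rcond=None)[0]
    return s[0],s[1],np.sqrt(s[2]+s[0]**2+s[1]**2)
E
python3 - <<'E'
from h import *
a=[grab(n) for n in("top","scene")]
np.savez("first",t=a[0][0],td=a[0][1],s=a[1][0],sd=a[1][1])
cv2.imwrite("pics/top0.png",a[0][0][:,:,::-1]);cv2.imwrite("pics/scene0.png",a[1][0][:,:,::-1])
for n in("top","scene"):
    K,R,t=cam(n);print(n,-R.T@t,R[2])
s=bot.observe();print(s["tcp_pos"],s["orientation"],s["time"],s["width"],bot.nose_length)
E
```

```text
top [0.48866471 0.01209641 1.17552072] [ 4.18172045e-02 -5.06953034e-04 -9.99125150e-01]
scene [1.23834099 0.80828245 1.28390166] [-0.43835848 -0.52322482 -0.73080615]
[0.24945654 0.57270683 0.24383892] [ 2.03939129e-01  9.78983368e-01 -6.23512574e-04 -9.28840190e-05] 0.1 0.9976061703692054 0.022
```

View pics/top0.png

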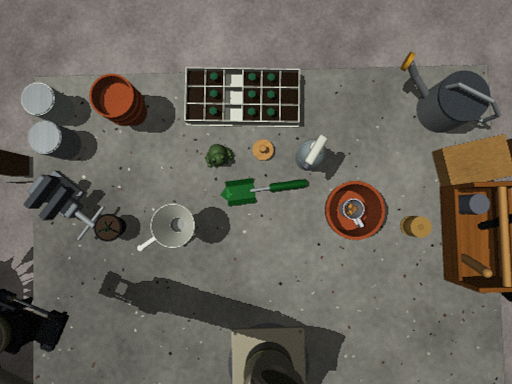

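View pics/scene0.png

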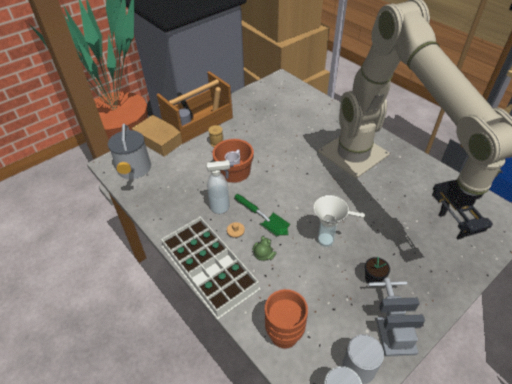

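Run:
```python
from h import *
d=np.load("first.npz"); im=d["t"]; P=cloud("top",d["td"])
def box(c,r): 
    m=np.zeros((384,512),bool); m[c[1]-r:c[1]+r,c[0]-r:c[0]+r]=1; return m&(d["td"]>0)
def rim(name,c,r,z0,z1,extra=None):
    m=box(c,r)&(P[...,2]>z0)&(P[...,2]<z1)
    if extra is not None: m&=extra
    Q=P[m]; h=cv2.convexHull(Q[:,:2].astype(np.float32)).reshape(-1,2)
    (x,y),rr=cv2.minEnclosingCircle(h); print(name,len(Q),"fit",np.round(circ(Q),4),"enc",round(x,4),round(y,4),round(rr,4),"z",Q[:,2].mean().round(4)); return Q
R,G,B=[im[...,i].astype(int) for i in range(3)]
rim("pot",(355,210),36,.108,.12,(R>G+40))
grey=(abs(R-G)<25)
Q=rim("cuprim",(353,208),15,.083,.098,grey)
Q=P[box((355,212),22)&grey&(P[...,2]>.055)&(P[...,2]<.098)]
pr=P[box((355,212),24)&grey&(P[...,2]>.02)&(P[...,2]<.1)]
print(P[200:232:2,345:372:2,2].round(2))
rim("funnel",(173,226),40,.180,.195)
rim("lidflange",(263,150),14,.012,.024,R>B+30); rim("knob",(263,150),14,.038,.052)
rim("twine",(418,226),20,.07,.09);rim("nurs",(110,227),20,.06,.085);rim("spray",(312,153),24,.1,.3);rim("frog",(219,156),18,.03,.1);rim("trowel",(265,188),50,.006,.04,(G>R+20)|(R>140))
K,Rr,t=cam("top"); fh=P[box((150,243),18)&(P[...,2]>.17)&(P[...,2]<.2)]
print(len(fh),fh.min(0),fh.max(0))
```

```text
pot 602 fit [ 0.4796 -0.2633  0.0812] enc 0.4792 -0.2639 0.0869 z 0.1151
cuprim 78 fit [ 0.4828 -0.2644  0.03  ] enc 0.4825 -0.2646 0.0318 z 0.0897
[[0.01 0.09 0.09 0.07 0.07 0.08 0.09 0.01 0.01 0.01 0.02 0.03 0.05 0.06]
 [0.09 0.02 0.02 0.02 0.04 0.06 0.07 0.08 0.01 0.02 0.01 0.03 0.05 0.06]
 [0.02 0.03 0.03 0.04 0.02 0.04 0.06 0.07 0.09 0.01 0.01 0.03 0.04 0.06]
 [0.03 0.03 0.03 0.03 0.04 0.04 0.05 0.07 0.08 0.01 0.01 0.02 0.03 0.05]
 [0.03 0.02 0.03 0.04 0.04 0.04 0.04 0.06 0.08 0.09 0.01 0.02 0.03 0.05]
 [0.03 0.03 0.03 0.04 0.05 0.04 0.04 0.06 0.08 0.09 0.01 0.02 0.04 0.05]
 [0.04 0.05 0.03 0.03 0.01 0.03 0.04 0.06 0.08 0.01 0.01 0.02 0.03 0.05]
 [0.04 0.04 0.03 0.03 0.02 0.04 0.06 0.08 0.09 0.01 0.01 0.02 0.04 0.05]
 [0.09 0.04 0.01 0.03 0.04 0.06 0.07 0.09 0.01 0.01 0.01 0.02 0.04 0.05]
 [0.01 0.07 0.09 0.07 0.08 0.09 0.09 0.01 0.01 0.01 0.01 0.03 0.04 0.06]
 [0.01 0.01 0.01 0.01 0.04 0.03 0.08 0.08 0.01 0.01 0.02 0.04 0.05 0.06]
 [0.01 0.01 0.01 0.01 0.01 0.03 0.08 0.08 0.08 0.02 0.03 0.04 0.05 0.07]
 [0.01 0.01 0.01 0.01 0.01 0.04 0.04 0.08 0.08 0.03 0.04 0.05 0.07 0.08]
 [0
[... 163 characters left out ...]
8 0.02 0.03 0.04 0.05 0.06 0.07 0.08 0.09 0.1  0.11]]
funnel 442 fit [0.443  0.2662 0.0604] enc 0.437 0.2761 0.086 z 0.1859
lidflange 295 fit [0.6808 0.0009 0.0254] enc 0.6803 0.001 0.0338 z 0.0187
knob 40 fit [0.6803 0.001  0.0079] enc 0.6802 0.0012 0.011 z 0.0462
twine 365 fit [ 0.4232 -0.467   0.0229] enc 0.4234 -0.4671 0.0324 z 0.0804
nurs 685 fit [0.4531 0.4827 0.0346] enc 0.4588 0.4812 0.0541 z 0.0745
spray 718 fit [ 0.6382 -0.1337  0.0297] enc 0.6375 -0.1338 0.0537 z 0.1974
frog 319 fit [0.6645 0.1433 0.023 ] enc 0.6621 0.1437 0.0379 z 0.0547
trowel 891 fit [0.5927 0.0043 0.0927] enc 0.5968 0.0032 0.1433 z 0.018
262 [0.38765401 0.26784878 0.17012906] [0.45448154 0.3492614  0.19200757]
```

Run:
```python
import numpy as np,cv2
d=np.load("first.npz"); t=d["t"][:,:,::-1]
a=cv2.resize(t[170:250,315:395],(400,400),interpolation=cv2.INTER_CUBIC);b=cv2.resize(t[186:266,125:205],(400,400),interpolation=cv2.INTER_CUBIC)
cv2.imwrite("pics/crop0.png",np.hstack([a,b]))
```

```text
(no output)
```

View pics/crop0.png

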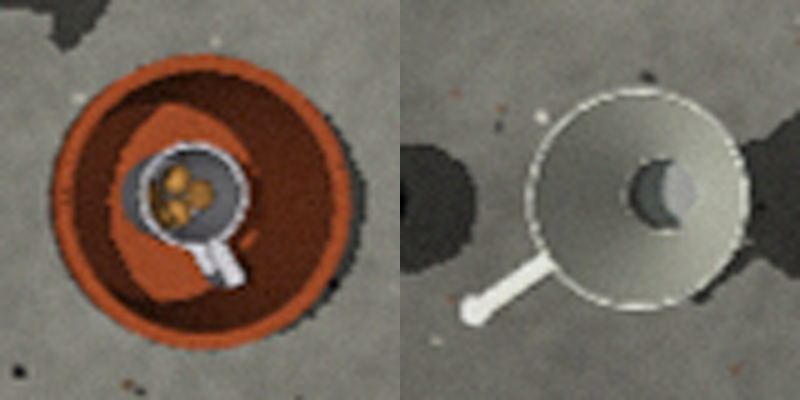

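The top view shows the pot at (355,210) with the cup inside and its handle end at (362,224). The funnel is at (173,226) with its handle end at (140,248), and the lid is at (263,150). The scene view agrees with this, and the fitted radii and heights match the given sizes. I'll move over the pot now.

Emit:
{"fn": "send_rows", "kwargs": {
  "plan": [87, 0.9, -1, 1, -0.7, 87, 0.9, -1, 0, -0.7, 87, 0.9, -1, 0, -0.7, 87, 0.9, -1, 0, -0.7, 87, 0.9, -1, 0, -0.7, 87, 0.9, -1, 0, -0.7, 87, 0.9, -1, 0, -0.7, 87, 0.9, -1, 0, -0.7],
  "grip_force": 15
}}

```text
time: 1.1
tcp_pos: [0.431, 0.3713, 0.2696]
orientation: [0.437, 0.9, 0.0, 0.0]
contact_force: [-0.2, -0.0, 0.4]
width: 1.002
finger_force: 0.0
```

Emit:
{"fn": "send_rows", "kwargs": {
  "plan": [87, 0.9, -1, 0, -0.7, 87, 0.9, -1, 0, -0.7, 87, 0.2, -1, 0, -0.7, 87, 0, -1, 0, -0.7, 87, 0, -1, 0, -0.7, 87, 0, -1, 0, -0.7, 87, 0, -1, 0, -0.7, 87, 0, -1, 0, -0.7]
}}

```text
time: 2.1
tcp_pos: [0.4795, 0.1714, 0.2697]
orientation: [0.641, 0.767, 0.0, 0.0]
contact_force: [0.6, -0.3, -0.9]
width: 0.998
finger_force: 0.0
```

Emit:
{"fn": "send_rows", "kwargs": {
  "plan": [87, 0, -1, 0, -0.7, 87, 0, -1, 0, -0.7, 87, 0, -1, 0, -0.7, 87, 0, -1, 0, -0.7, 87, 0, -1, 0, -0.7, 87, 0, -1, 0, -0.7, 87, 0, -1, 0, -0.7, 87, 0, -1, 0, -0.7]
}}

```text
time: 3.1
tcp_pos: [0.4795, -0.0287, 0.2696]
orientation: [0.808, 0.589, 0.0, 0.0]
contact_force: [1.2, 0.5, -0.0]
width: 0.993
finger_force: 0.0
```

Emit:
{"fn": "send_rows", "kwargs": {
  "plan": [87, 0, -1, 0, -0.7, 87, 0, -1, 0, -0.7, 87, 0, -1, 0, -0.7, 87, 0, -1, 0, -0.7, 87, 0, -1, 0, -0.7, 87, 0, -1, 0, -0.7, 87, 0, -1, 0, -0.7, 87, 0, -1, 0, -0.7]
}}

```text
time: 4.1
tcp_pos: [0.4796, -0.2286, 0.2696]
orientation: [0.926, 0.377, 0.0, 0.0]
contact_force: [0.7, 0.0, -0.6]
width: 0.996
finger_force: 0.0
```

```bash
cat >> h.py <<'E'
def st():
    s=bot.observe(); x,y,z,w=s["orientation"]; ya=np.degrees(np.arctan2(1-2*(x*x+z*z),2*(x*y-z*w)))
    print("t",round(s["time"],2),"tcp",np.round(s["tcp_pos"],4),"yaw_y",round(ya,1),"w",round(s["width"]*87,1),"F",np.round(s["contact_force"],2),"ff",np.round(s["finger_force"],2),"q",np.round(s["q"],2)); return s
E
python3 - <<'E'
from h import *
st()
# cup handle: pixels of grey handle, at z~.078
for uv in((362.4,224.4),(360.5,223)): print(ray("top",uv,.078))
d=np.load("first.npz"); P=cloud("top",d["td"]); im=d["t"].astype(int)
m=np.zeros((384,512),bool); m[215:228,355:366]=1; Q=P[m&(P[...,2]>.07)&(P[...,2]<.085)&(abs(im[...,0]-im[...,1])<20)]
print(len(Q),Q.mean(0)); v=Q.mean(0)[:2]-[.4826,-.2645]; print(np.degrees(np.arctan2(v[1],v[0])),np.linalg.norm(v))
E
```

```text
t 4.1 tcp [ 0.4796 -0.2286  0.2696] yaw_y -45.8 w 86.7 F [ 0.68  0.05 -0.62] ff 0.0 q [-0.31  0.11  0.73  1.7  -0.08  1.35 -0.36]
[ 0.43504389 -0.2951689   0.078     ]
[ 0.43941343 -0.28959927  0.078     ]
44 [ 0.44365352 -0.28508172  0.07802361]
-152.14527075262654 0.0440503777470415
```

Emit:
{"fn": "send_rows", "kwargs": {
  "plan": [87, 0.12, -0.72, 0, -1, 87, 0, -0.72, 0, -1, 87, 0, 0, -1, -1, 87, 0, 0, -1, -0.2, 87, 0, 0, -1, 0, 87, 0, 0, -1, 0, 87, 0, 0, -1, 0, 87, 0, 0, -1, 0]
}}

```text
time: 5.1
tcp_pos: [0.4826, -0.2639, 0.1187]
orientation: [0.97, 0.245, -0.0, 0.0]
contact_force: [0.4, -0.0, 0.7]
width: 0.996
finger_force: 0.0
```

Emit:
{"fn": "send_rows", "kwargs": {
  "plan": [87, 0, 0, -1, 0, 87, 0, 0, -0.8, 0, 55, 0, 0, 0, 0, 55, 0, 0, 0, 0, 55, 0, 0, 0, 0, 55, 0, 0, 0, 0],
  "grip_force": 20
}}

```text
time: 5.85
tcp_pos: [0.4834, -0.2635, 0.0756]
orientation: [0.969, 0.246, 0.001, 0.001]
contact_force: [1.9, -1.5, 3.7]
width: 0.724
finger_force: 19.9
```

```bash
python3 -c "
from h import *
st()"
```

```text
t 5.85 tcp [ 0.4834 -0.2635  0.0756] yaw_y -61.5 w 63.0 F [ 1.93 -1.51  3.68] ff 19.91 q [-0.18  0.4   0.71  1.88 -0.31  0.98 -0.41]
```

Emit:
{"fn": "send_rows", "kwargs": {
  "plan": [55, 0, 0, 0.5, 0, 55, 0, 0, 1, 0, 55, 0, 0, 1, 0, 55, 0, 0, 1, 0, 55, 0, 0, 1, 0, 55, 0, 0, 0.5, 0, 55, 0, 0.5, 0, 0.5, 55, -0.1, 1, 0, 1]
}}

```text
time: 6.85
tcp_pos: [0.4794, -0.2247, 0.1986]
orientation: [0.951, 0.31, -0.001, -0.0]
contact_force: [0.1, 0.4, -2.0]
width: 0.717
finger_force: 19.8
```

Emit:
{"fn": "send_rows", "kwargs": {
  "plan": [55, -0.2, 1, 0, 1, 55, -0.2, 1, 0, 1, 55, -0.2, 1, 0, 1, 55, -0.2, 1, 0, 1, 55, -0.2, 1, 0, 1, 55, -0.2, 1, 0, 1, 55, -0.2, 1, 0, 1, 55, 0, 1, -0.2, 1]
}}

```text
time: 7.85
tcp_pos: [0.445, -0.0238, 0.1947]
orientation: [0.786, 0.618, 0.001, 0.0]
contact_force: [0.6, 0.5, -1.9]
width: 0.72
finger_force: 19.8
```

Emit:
{"fn": "send_rows", "kwargs": {
  "plan": [55, 0, 0.7, -0.6, 1, 55, 0, 0.3, -0.9, 1, 55, 0, 0, -1, 1, 55, 0, 0, -1, 0.9, 55, 0, 0, -1, 0, 55, 0, 0, -0.5, 0, 55, 0, 0, 0, 0]
}}

```text
time: 8.72
tcp_pos: [0.4447, -0.0002, 0.069]
orientation: [0.672, 0.74, -0.001, -0.0]
contact_force: [-0.5, -0.5, -2.1]
width: 0.725
finger_force: 19.8
```

```bash
python3 -c "
from h import *
st(); im,dp=grab('top','p1'); P=cloud('top',dp)
grab('scene','p1s')
import cv2
a=cv2.imread('pics/p1.png')[120:280,150:350]; b=cv2.imread('pics/p1s.png')[120:280,200:400]
cv2.imwrite('pics/p1c.png',np.hstack([cv2.resize(a,(400,320)),cv2.resize(b,(400,320))]))"
```

```text
t 8.72 tcp [ 4.447e-01 -2.000e-04  6.900e-02] yaw_y 5.5 w 63.1 F [-0.46 -0.49 -2.05] ff 19.84 q [-0.57  0.13  0.5   2.13 -0.08  0.9   0.07]
```

View pics/p1c.png

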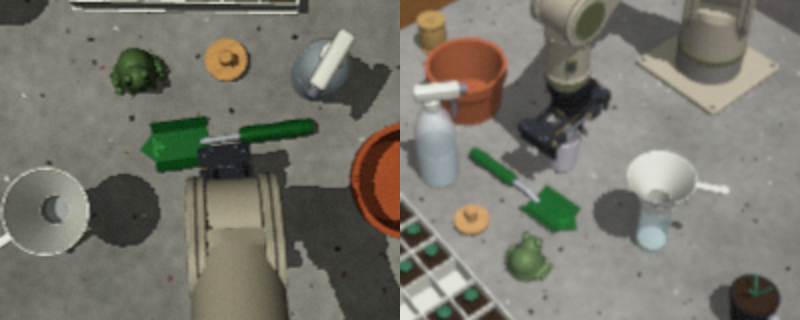

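The cup hangs upright in the jaws, just above open bench between the pot and the funnel. I'll set it down and release it.

Emit:
{"fn": "send_rows", "kwargs": {
  "plan": [55, 0, 0, -0.07, 0, 55, 0, 0, -0.07, 0, 55, 0, 0, 0, 0]
}}

```text
time: 9.2
tcp_pos: [0.4451, -0.0005, 0.0661]
orientation: [0.673, 0.74, 0.0, 0.0]
contact_force: [0.2, -1.1, -1.3]
width: 0.721
finger_force: 19.8
```

Emit:
{"fn": "send_rows", "kwargs": {
  "plan": [87, 0, 0, 0, 0, 87, 0, 0, 0, 0, 87, 0, 0, 0, 0, 87, 0, 0, 1, 0, 87, 0, 0, 1, 0, 87, 0, 0, 1, 0]
}}

```text
time: 9.95
tcp_pos: [0.445, -0.0005, 0.1419]
orientation: [0.673, 0.74, 0.0, 0.0]
contact_force: [1.1, -0.6, -0.2]
width: 0.997
finger_force: 0.0
```

Emit:
{"fn": "send_rows", "kwargs": {
  "plan": [50, 0, -1, 0, 0, 35, 0, -1, 0, 0, 35, 0, -0.4, 0, 0, 35, -0.2, 0, 0, 0]
}}

```text
time: 10.45
tcp_pos: [0.44, -0.0606, 0.141]
orientation: [0.673, 0.74, -0.0, 0.0]
contact_force: [0.0, 0.3, -0.0]
width: 0.633
finger_force: 0.0
```

Run:
```python
from h import *
st()
for n in("wrist","scene"):
    im,dp=grab(n,'p2'+n); np.savez('p2'+n,im=im,d=dp,K=cam(n)[0],R=cam(n)[1],t=cam(n)[2])
a=cv2.imread('pics/p2wrist.png');b=cv2.imread('pics/p2scene.png')[90:234,200:392]
cv2.imwrite('pics/p2c.png',np.hstack([cv2.resize(a,(400,300)),cv2.resize(b,(400,300))]))
P=cloud("wrist",np.load('p2wrist.npz')['d']); m=(P[...,2]>.072)&(P[...,2]<.09)&(abs(P[...,0]-.45)<.07)&(abs(P[...,1])<.08)
Q=P[m];print(len(Q)); 
if len(Q): print(Q.min(0),Q.max(0))
```

```text
t 10.45 tcp [ 0.44   -0.0606  0.141 ] yaw_y 5.4 w 55.1 F [ 0.03  0.26 -0.  ] ff 0.0 q [-0.53  0.    0.57  2.07 -0.    1.07  0.14]
1607
[ 0.41501511 -0.0291797   0.07200107] [0.47825066 0.03390085 0.08031026]
```

View pics/p2c.png

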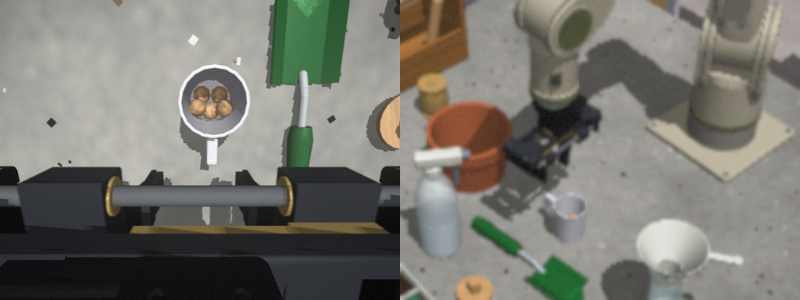

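Run:
```python
from h import *
P=cloud("wrist",np.load('p2wrist.npz')['d']); im=np.load('p2wrist.npz')['im'].astype(int)
m=(P[...,2]>.055)&(P[...,2]<.075)&(abs(P[...,0]-.446)<.03)&(P[...,1]<-.036)&(P[...,1]>-.075)
v,u=np.nonzero(m);Q=P[m];print(len(Q),u.min(),u.max(),v.min(),v.max(),Q.min(0),Q.max(0),Q.mean(0))
for y in(-.04,-.045,-.05,-.055,-.06):
    S=Q[abs(Q[:,1]-y)<.0025]; print(y,len(S),S[:,0].min() if len(S) else 0,S[:,0].max() if len(S) else 0, S[:,2].mean() if len(S) else 0)
m=(P[...,2]>.076)&(abs(P[...,0]-.4466)<.04)&(abs(P[...,1])<.04); print(circ(P[m]))
```

```text
401 264 278 181 210 [ 0.44502212 -0.0586961   0.06146241] [ 0.45725389 -0.03600838  0.06792559] [ 0.45095546 -0.04730167  0.06591937]
-0.04 89 0.44524086218990905 0.45572849070861227 0.06589972964072846
-0.045 89 0.44572583554239753 0.4564143385075093 0.06608620218899401
-0.05 90 0.4458814664317858 0.4569761315011857 0.06584068770297245
-0.055 90 0.44609126015582884 0.4572538945229135 0.0658297737083332
-0.06 17 0.4472851568459752 0.45681308523171593 0.06578491107512978
(np.float64(0.4461234895510222), np.float64(-0.016451544796667744), np.float64(0.028598130840952925))
```

The cup stands upright with all five briquettes in it. Its handle points to -85°, so the jaws are already aligned. I'll take it by the handle, gripping low on the bar.

Emit:
{"fn": "send_rows", "kwargs": {
  "plan": [35, 0.45, 0.13, -0.15, 0, 35, 0, 0, -1, 0, 35, 0, 0, -1, 0, 35, 0, 0, -1, 0, 35, 0, 0, -1, 0, 5, 0, 0, 0, 0, 5, 0, 0, 0, 0, 5, 0, 0, 0, 0],
  "grip_force": 40
}}

```text
time: 11.55
tcp_pos: [0.4522, -0.057, 0.0382]
orientation: [0.672, 0.74, 0.001, 0.001]
contact_force: [-0.7, -0.4, -0.3]
width: 0.146
finger_force: 0.0
```

Run:
```python
from h import *
st(); im,d=grab("wrist","p3")
P=cloud("wrist",d);m=(P[...,2]>.075)&(P[...,2]<.09)&(abs(P[...,0]-.4466)<.05)&(abs(P[...,1])<.05);Q=P[m];print(len(Q),Q.min(0) if len(Q) else 0,Q.max(0) if len(Q) else 0)
```

```text
t 11.55 tcp [ 0.4522 -0.057   0.0382] yaw_y 5.5 w 12.7 F [-0.7  -0.4  -0.28] ff 0.0 q [-0.49  0.22  0.56  2.13 -0.16  0.83  0.26]
6180 [ 0.40911685 -0.0499398   0.07500549] [0.48652194 0.03277355 0.08999942]
```

Emit:
{"fn": "send_rows", "kwargs": {
  "plan": [5, 0, 0, 0, 0, 5, 0, 0, 0, 0, 5, 0, 0, 0.3, 0, 5, 0, 0, 1, 0, 5, 0, 0, 1, 0]
}}

```text
time: 12.22
tcp_pos: [0.4507, -0.0574, 0.0955]
orientation: [0.673, 0.74, -0.001, -0.0]
contact_force: [-0.1, 0.1, -1.4]
width: 0.122
finger_force: 39.9
```

Run:
```python
from h import *
st(); im,d=grab("wrist","p4");b,_=grab("scene")
cv2.imwrite('pics/p4c.png',np.hstack([cv2.resize(im,(400,300)),cv2.resize(b[90:234,200:392],(400,300))])[:,:,::-1])
```

```text
t 12.22 tcp [ 0.4507 -0.0574  0.0955] yaw_y 5.5 w 10.6 F [-0.1   0.09 -1.39] ff 39.95 q [-0.52  0.11  0.58  2.09 -0.07  0.96  0.19]
```

View pics/p4c.png

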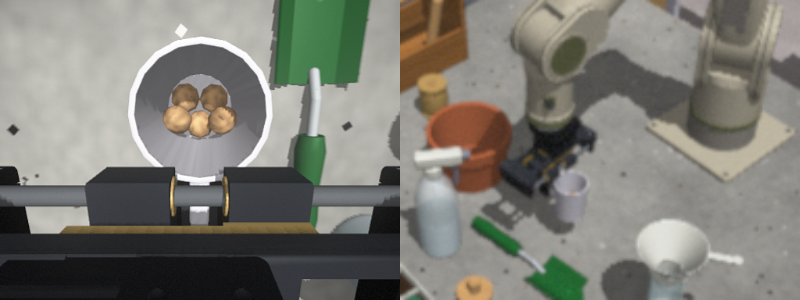

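Emit:
{"fn": "send_rows", "kwargs": {
  "plan": [5, 0, 0, 1, 0, 5, 0, 0, 1, 0, 5, 0, 1, 1, 0, 5, 0, 1, 1, 0, 5, 0, 1, 1, 0, 5, 0, 1, 1, 0, 5, 0, 1, 1, 0, 5, 0, 1, 1, 0]
}}

```text
time: 13.32
tcp_pos: [0.4508, 0.0935, 0.2946]
orientation: [0.673, 0.74, -0.001, -0.0]
contact_force: [-0.0, 0.6, -2.1]
width: 0.127
finger_force: 39.9
```

Emit:
{"fn": "send_rows", "kwargs": {
  "plan": [5, -0.17, 1, 0.2, 0, 5, 0, 1, 0, 0, 5, 0, 1, 0, 0, 5, 0, 1, 0, 0, 5, 0, 1, 0, 0, 5, 0, 0.5, 0, 0, 5, 0, 0, 0, 0]
}}

```text
time: 14.2
tcp_pos: [0.4468, 0.2305, 0.2991]
orientation: [0.672, 0.74, -0.001, -0.0]
contact_force: [1.7, -0.6, -2.2]
width: 0.121
finger_force: 39.9
```

Run:
```python
from h import *
st()
d=np.load("first.npz"); P=cloud("top",d["td"])
m=(P[...,2]>.181)&(P[...,2]<.195)&(np.hypot(P[...,0]-.443,P[...,1]-.266)<.08); Q=P[m]
a=np.degrees(np.arctan2(Q[:,1]-.266,Q[:,0]-.443)); Q=Q[abs(a-124)>14]
c=circ(Q);print(len(Q),np.round(c,4),cv2.minEnclosingCircle(Q[:,:2].astype(np.float32)))
m=(P[...,2]>.17)&(P[...,2]<.195)&(np.hypot(P[...,0]-c[0],P[...,1]-c[1])>.075)&(np.hypot(P[...,0]-c[0],P[...,1]-c[1])<.12);Q=P[m];print(len(Q),Q.mean(0),np.degrees(np.arctan2(Q.mean(0)[1]-c[1],Q.mean(0)[0]-c[0])))
```

```text
t 14.2 tcp [0.4468 0.2305 0.2991] yaw_y 5.5 w 10.5 F [ 1.68 -0.61 -2.16] ff 39.95 q [-0.83  0.03  0.27  1.7  -0.01  1.41 -0.46]
308 [0.4518 0.2532 0.0562] ((0.45170915126800537, 0.25412610173225403), 0.05999321490526199)
69 [0.39981707 0.33210176 0.18791638] 123.37020598736613
```

Emit:
{"fn": "send_rows", "kwargs": {
  "plan": [5, 0.3, -0.46, 0, 0, 5, 0, 0, 0, 0],
  "grip_force": 10
}}

```text
time: 14.45
tcp_pos: [0.4557, 0.2163, 0.3]
orientation: [0.674, 0.739, 0.0, 0.0]
contact_force: [0.3, -0.4, -3.0]
width: 0.123
finger_force: 10.0
```

Emit:
{"fn": "send_rows", "kwargs": {
  "plan": [5, 0, 0, 0, 0, 5, 0, 0, 0, 0],
  "grip_force": 3
}}

```text
time: 14.7
tcp_pos: [0.4545, 0.2189, 0.2999]
orientation: [0.673, 0.74, 0.0, -0.0]
contact_force: [-0.9, 0.8, -2.9]
width: 0.125
finger_force: 3.0
```

```bash
cat >> h.py <<'E'
def look(f):
    im,d=grab("wrist");b,e=grab("scene"); np.savez("last",wd=d,wi=im,sd=e,si=b,cp=cloud("wrist",d),sp=cloud("scene",e))
    cv2.imwrite(f'pics/{f}.png',np.hstack([cv2.resize(im,(400,300)),cv2.resize(b[90:300,220:500],(400,300))])[:,:,::-1])
E
python3 - <<'E'
from h import *
st(); look("p5"); st()
E
```

```text
t 14.7 tcp [0.4545 0.2189 0.2999] yaw_y 5.5 w 10.9 F [-0.94  0.76 -2.91] ff 3.0 q [-0.82  0.03  0.28  1.7  -0.01  1.41 -0.43]
t 14.8 tcp [0.4545 0.2188 0.2998] yaw_y 5.5 w 10.7 F [ 0.27 -0.14 -1.09] ff 3.0 q [-0.82  0.03  0.28  1.7  -0.01  1.41 -0.43]
```

View pics/p5.png

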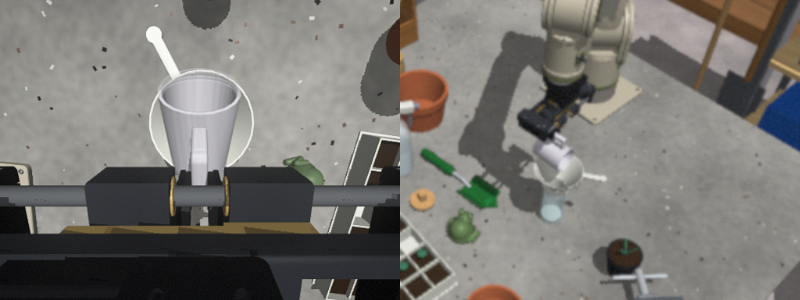

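Run:
```python
from h import *
L=np.load("last.npz")
im,d=grab("wrist"); P=cloud("wrist",d); st()
for k,P in(("w",P),):
    m=(abs(P[...,0]-.452)>.010)&(abs(P[...,0]-.452)<.018)&(P[...,1]>.19)&(P[...,1]<.33)&(P[...,2]>.20)
    Q=P[m]
    for y in np.arange(.2,.33,.01):
        S=Q[abs(Q[:,1]-y)<.004]
        if len(S): print(k,round(y,3),len(S),S[:,2].min().round(4),S[:,2].max().round(4),np.median(S[:,2]).round(4))
cv2.imwrite("pics/p6.png",im[:,:,::-1])
```

```text
t 14.85 tcp [0.4545 0.2187 0.2998] yaw_y 5.5 w 10.8 F [-1.39 -0.19 -1.17] ff 3.0 q [-0.82  0.03  0.28  1.7  -0.01  1.41 -0.43]
w 0.21 24 0.2438 0.3243 0.2451
w 0.22 239 0.2422 0.3391 0.324
w 0.23 718 0.2411 0.3539 0.2876
w 0.24 2791 0.2392 0.3969 0.3824
w 0.25 3579 0.2372 0.3969 0.3703
w 0.26 967 0.2377 0.3714 0.3649
```

Emit:
{"fn": "send_rows", "kwargs": {
  "plan": [5, 0, 0.0, 0, 0, 5, 0, 0, 0, 0]
}}

```text
time: 15.1
tcp_pos: [0.4545, 0.2189, 0.2999]
orientation: [0.673, 0.74, 0.0, -0.0]
contact_force: [-0.9, 0.1, -1.7]
width: 0.125
finger_force: 3.0
```

Run:
```python
from h import *
s=[]
s0=st(); im,d=grab("scene"); w,wd=grab("wrist")
K,R,t=cam("scene"); q=K@(R@np.array([.4517,.2541,.05])+t); u,v=q[:2]/q[2]; print(u,v)
a=cv2.resize(im[int(v)-60:int(v)+40,int(u)-50:int(u)+50],(400,400),interpolation=cv2.INTER_CUBIC)
cv2.imwrite("pics/p7.png",np.hstack([cv2.resize(w,(400,400)),a])[:,:,::-1])
f=[bot.observe()["contact_force"][2]]
print(f)
```

```text
t 15.1 tcp [0.4545 0.2189 0.2999] yaw_y 5.5 w 10.9 F [-0.91  0.1  -1.73] ff 3.0 q [-0.82  0.03  0.28  1.7  -0.01  1.41 -0.43]
327.072233915138 232.26282444932878
[np.float64(-0.6749465241679022)]
```

View pics/p7.png

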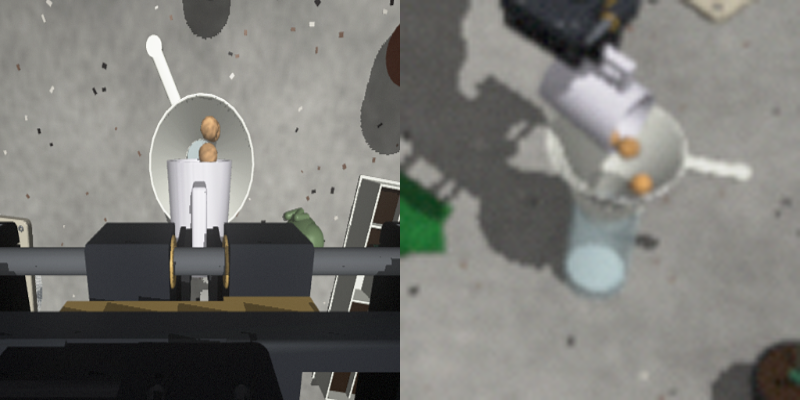

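The cup has swung past level and the briquettes are sliding out over the funnel. I'll wait and count them by colour.

Emit:
{"fn": "send_rows", "kwargs": {
  "plan": [5, 0, 0.0, 0, 0, 5, 0, 0, 0, 0, 5, 0, 0, 0, 0, 5, 0, 0, 0, 0]
}}

```text
time: 15.7
tcp_pos: [0.4546, 0.2188, 0.2998]
orientation: [0.673, 0.74, 0.0, 0.0]
contact_force: [0.6, -0.1, -0.9]
width: 0.123
finger_force: 3.0
```

```bash
cat >> h.py <<'E'
def brown():
    for n in("wrist","scene","top"):
        im,d=grab(n); P=cloud(n,d); c=cv2.cvtColor(im,cv2.COLOR_RGB2HSV).astype(int)
        m=((c[...,0]>6)&(c[...,0]<22)&(c[...,1]>90)&(c[...,2]>50)&(np.hypot(P[...,0]-.4517,P[...,1]-.2541)<.12)).astype(np.uint8)
        k,_,s,ce=cv2.connectedComponentsWithStats(m)
        for i in range(1,k):
            if s[i,4]>5:
                u,v=ce[i]; print(n,"px",np.round(ce[i]),"area",s[i,4],"xyz",P[int(v),int(u)].round(3))
E
python3 - <<'E'
from h import *
st(); brown()
E
```

```text
t 15.7 tcp [0.4546 0.2188 0.2998] yaw_y 5.5 w 10.7 F [ 0.6  -0.09 -0.92] ff 3.0 q [-0.82  0.03  0.28  1.7  -0.01  1.41 -0.43]
wrist px [255. 137.] area 15 xyz [0.451 0.265 0.026]
wrist px [265. 140.] area 40 xyz [0.465 0.264 0.028]
wrist px [246. 142.] area 33 xyz [0.439 0.257 0.027]
wrist px [263. 150.] area 30 xyz [0.464 0.249 0.024]
wrist px [220. 252.] area 271 xyz [0.442 0.25  0.367]
wrist px [290. 253.] area 238 xyz [0.461 0.252 0.367]
wrist px [256. 293.] area 3619 xyz [0.452 0.243 0.374]
scene px [325. 161.] area 7 xyz [0.464 0.207 0.383]
scene px [318. 166.] area 13 xyz [0.498 0.206 0.386]
scene px [329. 176.] area 7 xyz [0.493 0.254 0.371]
```

Emit:
{"fn": "send_rows", "kwargs": {
  "plan": [5, 0, 0.7, 0, 0, 5, 0, -0.7, 0, 0, 5, 0, 0.7, 0, 0, 5, 0, -0.7, 0, 0, 5, 0, 0, 0, 0, 5, 0, 0, 0, 0]
}}

```text
time: 16.6
tcp_pos: [0.4546, 0.219, 0.2999]
orientation: [0.673, 0.74, 0.0, -0.0]
contact_force: [-0.1, 0.1, -1.3]
width: 0.125
finger_force: 3.0
```

Run:
```python
from h import *
st(); w,d=grab("wrist"); s,e=grab("scene")
P=cloud("wrist",d)
a=cv2.resize(w[90:240,180:330],(400,400),interpolation=cv2.INTER_CUBIC)
b=cv2.resize(s[195:260,295:360],(400,400),interpolation=cv2.INTER_CUBIC)
cv2.imwrite("pics/p8.png",np.hstack([a,b])[:,:,::-1])
m=(abs(P[...,0]-.452)>.010)&(abs(P[...,0]-.452)<.018)&(P[...,2]>.20)&(P[...,2]<.28)
Q=P[m]
for y in(.21,.22,.23,.24,.25,.26,.27):
    S=Q[abs(Q[:,1]-y)<.004]; print(y,len(S),np.median(S[:,2]).round(4) if len(S) else 0)
brown()
```

```text
t 16.6 tcp [0.4546 0.219  0.2999] yaw_y 5.4 w 10.9 F [-0.14  0.07 -1.33] ff 3.0 q [-0.81  0.03  0.28  1.7  -0.01  1.41 -0.44]
0.21 16 0.2391
0.22 112 0.2451
0.23 257 0.2476
0.24 244 0.2489
0.25 262 0.2506
0.26 279 0.2524
0.27 280 0.2509
wrist px [220. 252.] area 270 xyz [0.442 0.25  0.366]
wrist px [290. 253.] area 245 xyz [0.46  0.252 0.367]
wrist px [256. 293.] area 3621 xyz [0.452 0.243 0.373]
scene px [325. 161.] area 6 xyz [0.456 0.201 0.374]
scene px [318. 165.] area 12 xyz [0.491 0.204 0.385]
scene px [336. 167.] area 6 xyz [0.457 0.244 0.379]
scene px [330. 171.] area 7 xyz [0.485 0.248 0.383]
```

View pics/p8.png

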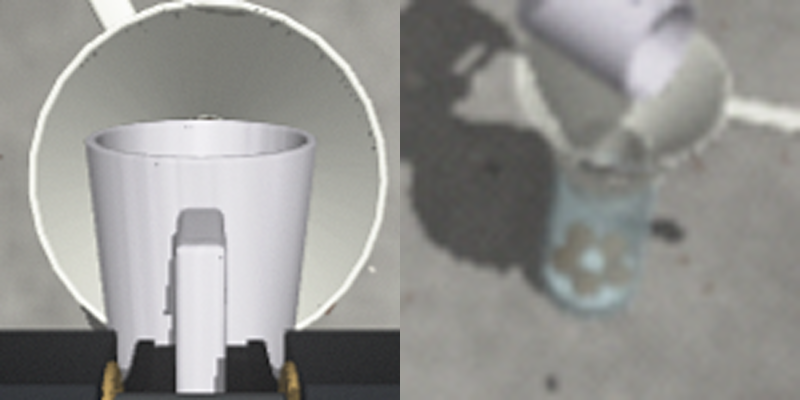

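The right-hand crop shows five briquettes in a ring on the jar floor, around (590,262), and the cup's mouth on the left looks empty. The cup hangs lower in the jaws than I expected, so I'll measure it while gripping firmly.

Emit:
{"fn": "send_rows", "kwargs": {
  "plan": [5, 0, 0, 0, 0],
  "grip_force": 40
}}

```text
time: 16.98
tcp_pos: [0.4546, 0.2189, 0.2998]
orientation: [0.673, 0.74, 0.0, 0.0]
contact_force: [0.7, 0.1, -1.4]
width: 0.116
finger_force: 40.0
```

Run:
```python
from h import *
st(); w,d=grab("wrist"); P=cloud("wrist",d)
def prof(lo,hi,z0,z1):
    m=(P[...,2]>z0)&(P[...,2]<z1)&(abs(P[...,0]-(.4545-.08*(P[...,1]-.219)))>lo)&(abs(P[...,0]-(.4545-.08*(P[...,1]-.219)))<hi); Q=P[m]
    for y in np.arange(.19,.285,.006):
        S=Q[abs(Q[:,1]-y)<.003]
        if len(S)>8: print(round(y,3),len(S),np.median(S[:,2]).round(4),np.percentile(S[:,2],[5,95]).round(4))
print("handle");prof(0,.004,.2,.32);print("wall");prof(.008,.012,.2,.29)
```

```text
t 16.98 tcp [0.4546 0.2189 0.2998] yaw_y 5.5 w 10.1 F [ 0.67  0.05 -1.36] ff 40.0 q [-0.82  0.03  0.28  1.7  -0.01  1.41 -0.43]
handle
0.22 42 0.2827 [0.2818 0.2836]
0.226 127 0.2832 [0.2823 0.2839]
0.232 137 0.2838 [0.2829 0.2849]
0.238 138 0.2846 [0.2836 0.2854]
0.244 142 0.285 [0.2842 0.2862]
0.25 156 0.2858 [0.2846 0.2868]
0.256 253 0.2721 [0.255  0.2856]
0.262 119 0.2561 [0.255  0.2574]
0.268 92 0.257 [0.2558 0.2584]
wall
0.22 44 0.2475 [0.2462 0.2487]
0.226 128 0.2488 [0.2471 0.288 ]
0.232 181 0.2506 [0.2484 0.2889]
0.238 92 0.2504 [0.2488 0.2517]
0.244 98 0.2515 [0.2501 0.2527]
0.25 106 0.2527 [0.251 0.254]
0.256 104 0.2535 [0.2519 0.2551]
0.262 109 0.2548 [0.2531 0.2561]
0.268 94 0.2553 [0.2007 0.2566]
```

Emit:
{"fn": "send_rows", "kwargs": {
  "plan": [5, 0, 0, 1, 0, 5, 0, -1, 0, 0, 5, 0, -1, 0, 0, 5, 0, -1, 0, 0, 5, 0, -1, 0, 0, 5, 0, -1, 0, 0, 5, 0, -0.2, -1, 0, 5, 0, 0, -1, 0]
}}

```text
time: 18.02
tcp_pos: [0.4544, 0.087, 0.2739]
orientation: [0.673, 0.739, 0.0, -0.0]
contact_force: [-0.4, 0.3, -1.5]
width: 0.116
finger_force: 40.0
```

Emit:
{"fn": "send_rows", "kwargs": {
  "plan": [5, 0, 0, -1, 0, 5, 0, 0, -1, 0, 5, 0, 0, -1, 0, 5, 0, 0, -1, 0, 5, 0, 0, -1, 0, 5, 0, 0, -1, 0, 5, 0, 0, -0.5, 0, 5, 0, 0, 0, 0]
}}

```text
time: 19.02
tcp_pos: [0.4541, 0.0881, 0.1118]
orientation: [0.673, 0.74, -0.001, -0.0]
contact_force: [-0.1, 0.0, -1.5]
width: 0.116
finger_force: 40.0
```

Emit:
{"fn": "send_rows", "kwargs": {
  "plan": [5, 0, 0, -0.2, 0, 5, 0, 0, -0.2, 0, 5, 0, 0, -0.2, 0, 5, 0, 0, -0.2, 0, 5, 0, 0, 0, 0],
  "grip_force": 3
}}

```text
time: 19.65
tcp_pos: [0.4545, 0.0886, 0.092]
orientation: [0.673, 0.74, -0.0, 0.0]
contact_force: [1.1, 1.1, 0.7]
width: 0.126
finger_force: 3.0
```

```bash
cat >> h.py <<'E'
def prof(P,x0,y0,lo,hi,z0,z1,ys):
    r=abs(P[...,0]-(x0-.08*(P[...,1]-y0))); Q=P[(P[...,2]>z0)&(P[...,2]<z1)&(r>=lo)&(r<hi)]
    for y in ys:
        S=Q[abs(Q[:,1]-y)<.003]
        if len(S)>8: print(round(y,3),len(S),np.median(S[:,2]).round(4))
E
python3 - <<'E'
from h import *
s=st(); w,d=grab("wrist"); P=cloud("wrist",d); x,y,z=s["tcp_pos"]
print("handle");prof(P,x,y,0,.004,z-.06,z+.015,np.arange(y,y+.06,.006));print("wall");prof(P,x,y,.008,.012,z-.09,z-.012,np.arange(y,y+.06,.012))
E
```

```text
t 19.65 tcp [0.4545 0.0886 0.092 ] yaw_y 5.5 w 10.9 F [1.14 1.1  0.71] ff 2.99 q [-0.68  0.13  0.41  2.07 -0.06  0.96 -0.14]
handle
0.095 25 0.0895
0.101 152 0.0899
0.107 165 0.0903
0.113 172 0.0906
0.119 182 0.091
0.125 193 0.0914
0.131 279 0.0714
0.137 135 0.0614
0.143 52 0.0619
wall
0.101 204 0.0679
0.113 114 0.0571
0.125 123 0.0586
0.137 155 0.0599
```

Emit:
{"fn": "send_rows", "kwargs": {
  "plan": [5, 0, -0.35, 0.0, 0, 5, 0, -0.35, 0, 0, 5, 0, -0.46, -0.0, 0, 5, 0, -0.46, -0.05, 0],
  "grip_force": 4
}}

```text
time: 20.2
tcp_pos: [0.4543, 0.0471, 0.0909]
orientation: [0.673, 0.74, -0.0, -0.0]
contact_force: [0.2, 0.6, -0.2]
width: 0.127
finger_force: 4.0
```

Run:
```python
from h import *
s=st(); w,d=grab("wrist"); P=cloud("wrist",d); x,y,z=s["tcp_pos"]
print("handle");prof(P,x,y,0,.004,z-.06,z+.05,np.arange(y,y+.06,.006));print("wall");prof(P,x,y,.008,.012,z-.09,z+.03,np.arange(y,y+.09,.01))
```

```text
t 20.2 tcp [0.4543 0.0471 0.0909] yaw_y 5.4 w 11.0 F [ 0.15  0.57 -0.23] ff 4.0 q [-0.63  0.12  0.45  2.09 -0.06  0.95 -0.05]
handle
0.059 113 0.0983
0.065 168 0.1013
0.071 179 0.1044
0.077 248 0.1065
0.083 302 0.0986
0.089 239 0.0872
0.095 166 0.082
0.101 183 0.0852
wall
0.047 152 0.1162
0.057 373 0.0788
0.067 100 0.0632
0.077 116 0.0693
0.087 136 0.0754
0.097 172 0.0815
0.107 129 0.025
0.117 110 0.0293
0.127 130 0.0334
```

Emit:
{"fn": "send_rows", "kwargs": {
  "plan": [5, 0, -0.47, -0.13, 0, 5, 0, -0.45, -0.2, 0, 5, 0, -0.4, -0.24, 0, 5, 0, -0.37, -0.3, 0, 5, 0, -0.32, -0.34, 0, 5, 0, -0.28, -0.37, 0]
}}

```text
time: 21.0
tcp_pos: [0.4544, -0.0095, 0.0508]
orientation: [0.673, 0.74, -0.0, -0.0]
contact_force: [0.2, 0.5, 0.1]
width: 0.131
finger_force: 4.0
```

Run:
```python
from h import *
s=st(); w,d=grab("wrist"); P=cloud("wrist",d); x,y,z=s["tcp_pos"]
m=(P[...,2]>.03)&(P[...,2]<.13)&(abs(P[...,0]-.452)<.006)&(P[...,1]>y+.02)&(P[...,1]<y+.13); Q=P[m]
for a in np.arange(y+.02,y+.125,.008):
    S=Q[abs(Q[:,1]-a)<.004]
    if len(S)>5: print(round(a,3),len(S),S[:,2].min().round(4),S[:,2].max().round(4))
```

```text
t 21.0 tcp [ 0.4544 -0.0095  0.0508] yaw_y 5.5 w 11.4 F [0.17 0.52 0.1 ] ff 3.99 q [-0.53  0.19  0.49  2.12 -0.12  0.86  0.12]
0.011 608 0.0301 0.1267
0.019 1548 0.0342 0.13
0.027 638 0.0714 0.1144
0.067 289 0.0302 0.0459
0.075 808 0.0424 0.0708
0.083 486 0.0651 0.0752
```

Emit:
{"fn": "send_rows", "kwargs": {
  "plan": [5, 0, -0.12, -0.25, 0, 5, 0, -0.12, -0.27, 0, 5, 0, 0, 0, 0, 20, 0, 0, 0, 0, 40, 0, 0, 0, 0, 40, 0, 0, 0.5, 0, 40, 0, 0, 1, 0, 40, 0, -0.2, 1, 0]
}}

```text
time: 22.05
tcp_pos: [0.4547, -0.0198, 0.1026]
orientation: [0.672, 0.74, 0.0, 0.0]
contact_force: [0.3, -0.3, 0.9]
width: 0.453
finger_force: 0.0
```

Emit:
{"fn": "send_rows", "kwargs": {
  "plan": [40, 0, -0.2, 1, 0, 40, 0, -0.2, 1, 0]
}}

```text
time: 22.3
tcp_pos: [0.4546, -0.0302, 0.1529]
orientation: [0.673, 0.74, 0.0, 0.0]
contact_force: [0.5, 0.2, -0.5]
width: 0.461
finger_force: 0.0
```

Run:
```python
from h import *
s=st(); w,d=grab("wrist"); P=cloud("wrist",d); t,td=grab("top")
for n,P in(("w",P),("t",cloud("top",td))):
    m=(P[...,2]>.06)&(P[...,2]<.095)&(abs(P[...,0]-.452)<.05)&(P[...,1]>0)&(P[...,1]<.11); Q=P[m]
    if len(Q)>10:
        h=Q[Q[:,2]>.074]; print(n,len(Q),len(h),h.min(0),h.max(0)); A=np.c_[h[:,:2],np.ones(len(h))]; print("slope",np.linalg.lstsq(A,h[:,2],rcond=None)[0])
brown()
```

```text
t 22.3 tcp [ 0.4546 -0.0302  0.1529] yaw_y 5.4 w 40.1 F [ 0.49  0.2  -0.48] ff 0.0 q [-0.54  0.02  0.52  2.03 -0.01  1.09  0.08]
w 2264 1487 [0.41914481 0.00058205 0.07407442] [0.48222788 0.06372939 0.08311773]
slope [0.00161252 0.0032552  0.07922802]
t 57 40 [0.41793349 0.02507976 0.07439406] [0.47847893 0.06239368 0.08642071]
slope [0.00290649 0.0214419  0.07734043]
top px [180. 224.] area 34 xyz [0.453 0.266 0.028]
```

The cup stands upright and level at (0.451, 0.032), and I've let go of it. Next is the funnel handle.

Emit:
{"fn": "send_rows", "kwargs": {
  "plan": [40, 0, 0.5, 1, 0.7, 40, 0, 1, 1, 0.7, 40, 0, 1, 1, 0.7, 40, 0, 1, 1, 0.7, 40, -0.2, 1, 0, 0.7, 40, -0.2, 1, 0, 0.7, 40, -0.2, 1, 0, 0.7, 40, -0.2, 1, 0, 0.7]
}}

```text
time: 23.55
tcp_pos: [0.4339, 0.159, 0.2504]
orientation: [0.472, 0.882, -0.0, -0.0]
contact_force: [0.8, -0.7, 0.6]
width: 0.464
finger_force: 0.0
```

Run:
```python
from h import *
st(); 
for n in("top","wrist"):
    im,d=grab(n); P=cloud(n,d)
    r=np.hypot(P[...,0]-.4517,P[...,1]-.2541); z=(P[...,2]>.17)&(P[...,2]<.20)
    H=P[z&(r>.07)&(r<.115)]; R=P[(P[...,2]>.183)&(P[...,2]<.2)&(r>.05)&(r<.07)]
    print(n,len(H),H.mean(0) if len(H) else 0, H.min(0) if len(H) else 0,H.max(0) if len(H) else 0,len(R))
    a=np.degrees(np.arctan2(R[:,1]-.2541,R[:,0]-.4517)); R=R[abs(a-123.4)>12]
    if len(R)>20: print(cv2.minEnclosingCircle(R[:,:2].astype(np.float32)),np.percentile(R[:,2],[5,50,95]))
    if len(H)>20:
        c=H.mean(0)[:2]; u,s,v=np.linalg.svd(H[:,:2]-c); print("axis",np.degrees(np.arctan2(v[0][1],v[0][0])))
```

```text
t 23.55 tcp [0.4339 0.159  0.2504] yaw_y 33.7 w 40.3 F [ 0.81 -0.68  0.59] ff 0.0 q [-0.76 -0.05  0.3   1.88  0.01  1.31  0.13]
top 0 0 0 0 62
((0.4822860360145569, 0.28470516204833984), 0.039140962064266205) [0.18374368 0.18654233 0.19169824]
wrist 173 [0.41164292 0.31438241 0.18477568] [0.40579925 0.3095254  0.17850583] [0.41840033 0.32003049 0.18732765] 3569
((0.45454883575439453, 0.25187426805496216), 0.06010264903306961) [0.18320023 0.18485161 0.18630457]
axis 31.940377103334402
```

Emit:
{"fn": "send_rows", "kwargs": {
  "plan": [40, -0.16, 1, 0, 0, 40, -0.16, 1, 0, 0, 40, -0.16, 1, 0, 0, 40, -0.16, 1, 0, 0, 40, -0.16, 1, 0, 0, 40, -0.16, 1, 0, 0, 40, -0.16, 0.54, 0, 0, 40, 0, 0, -0.6, 0]
}}

```text
time: 24.65
tcp_pos: [0.4067, 0.3218, 0.2361]
orientation: [0.473, 0.881, 0.001, 0.0]
contact_force: [-0.8, -0.3, -0.5]
width: 0.461
finger_force: 0.0
```

Emit:
{"fn": "send_rows", "kwargs": {
  "plan": [40, 0, 0, -1, 0, 40, 0, 0, -0.98, 0, 5, 0, 0, 0, 0, 5, 0, 0, 0, 0, 5, 0, 0, 0, 0, 5, 0, 0, 0, 0, 5, 0, 0, 0, 0],
  "grip_force": 60
}}

```text
time: 25.52
tcp_pos: [0.4068, 0.3214, 0.1871]
orientation: [0.474, 0.881, 0.001, 0.0]
contact_force: [0.3, 0.8, 1.4]
width: 0.129
finger_force: 62.2
```

```bash
python3 -c "
from h import *
st()"
```

```text
t 25.52 tcp [0.4068 0.3214 0.1871] yaw_y 33.5 w 11.2 F [0.27 0.81 1.45] ff 62.24 q [-0.91  0.14  0.16  1.83 -0.02  1.18 -0.15]
```

Emit:
{"fn": "send_rows", "kwargs": {
  "plan": [5, 0, 0, 0.3, 0, 5, 0, 0, 0.5, 0, 5, 0, 0, 0.5, 0, 5, 0, 0, 0.6, 0, 5, 0, 0, 0.6, 0, 5, 0, 0, 0.5, 0]
}}

```text
time: 26.28
tcp_pos: [0.4067, 0.3211, 0.2628]
orientation: [0.474, 0.881, 0.0, 0.0]
contact_force: [-0.2, 0.0, -0.5]
width: 0.126
finger_force: 62.2
```

```bash
cat >> h.py <<'E'
def fun(c,zlo,zhi,n="top"):
    im,d=grab(n); P=cloud(n,d); w=(im.min(-1)>120)&(im.max(-1).astype(int)-im.min(-1)<40)
    m=(P[...,2]>zlo)&(P[...,2]<zhi)&(np.hypot(P[...,0]-c[0],P[...,1]-c[1])<.068); Q=P[m]
    r=np.hypot(Q[:,0]-c[0],Q[:,1]-c[1]); Q=Q[r>.05]
    A=np.c_[Q[:,:2]-c,np.ones(len(Q))]; print("rim n",len(Q),"slope/z",np.linalg.lstsq(A,Q[:,2],rcond=None)[0].round(4),"enc",cv2.minEnclosingCircle(Q[:,:2].astype(np.float32)),"lsq",np.round(circ(Q),4))
E
python3 - <<'E'
from h import *
st(); fun((.452,.254),.225,.29)
E
```

```text
t 26.27 tcp [0.4067 0.3211 0.2628] yaw_y 33.5 w 10.9 F [-0.21  0.05 -0.53] ff 62.16 q [-0.91  0.08  0.16  1.72 -0.01  1.34 -0.16]
rim n 554 slope/z [0.0089 0.0167 0.2582] enc ((0.44992613792419434, 0.25699877738952637), 0.06348442286252975) lsq [0.4512 0.2535 0.0551]
```

Emit:
{"fn": "send_rows", "kwargs": {
  "plan": [5, 0.8, 0.2, 0, 0, 5, 0.8, 0.2, 0, 0, 5, 0.8, 0.25, 0, 0, 5, 0.8, 0.25, 0, 0, 5, 0.8, 0.25, 0, 0, 5, 0.8, 0.25, -0.2, 0, 5, 0.8, 0.2, -0.8, 0, 5, 0, 0, -1, 0]
}}

```text
time: 27.32
tcp_pos: [0.5478, 0.3609, 0.2107]
orientation: [0.474, 0.881, 0.0, 0.0]
contact_force: [-0.6, -0.7, -2.4]
width: 0.125
finger_force: 62.2
```

Emit:
{"fn": "send_rows", "kwargs": {
  "plan": [5, 0, 0, -1, 0, 5, 0, 0, -1, 0, 5, 0, 0, -1, 0, 5, 0, 0, -1, 0, 5, 0, 0, -0.6, 0, 5, 0, 0, -0.25, 0, 5, 0, 0, 0, 0]
}}

```text
time: 28.2
tcp_pos: [0.5467, 0.3611, 0.0906]
orientation: [0.474, 0.881, 0.0, 0.0]
contact_force: [-0.6, -0.2, -0.7]
width: 0.126
finger_force: 62.2
```

Run:
```python
from h import *
st(); fun((.592,.294),.075,.11); st()
```

```text
t 28.2 tcp [0.5467 0.3611 0.0906] yaw_y 33.5 w 11.0 F [-0.63 -0.16 -0.66] ff 62.22 q [-0.8   0.52  0.2   1.55 -0.11  1.08  0.01]
rim n 363 slope/z [0.0128 0.0081 0.0858] enc ((0.5903196334838867, 0.29358482360839844), 0.05991845577955246) lsq [0.5911 0.2933 0.0549]
t 28.25 tcp [0.5469 0.3613 0.091 ] yaw_y 33.5 w 10.6 F [-0.07 -0.92 -0.73] ff 62.22 q [-0.8   0.52  0.2   1.55 -0.11  1.08  0.01]
```

Emit:
{"fn": "send_rows", "kwargs": {
  "plan": [5, 0, 0, -0.1, 0, 30, 0, 0, 0, 0, 40, 0, 0, 0, 0, 40, 0, 0, 0, 0, 40, 0, 0, 1, 0, 40, 0, 0, 1, 0, 40, 0, 0, 1, 0, 40, 0, -0.3, 1, 0]
}}

```text
time: 29.25
tcp_pos: [0.5463, 0.354, 0.1887]
orientation: [0.473, 0.881, 0.0, -0.0]
contact_force: [0.2, 0.0, -0.0]
width: 0.458
finger_force: 0.0
```

Run:
```python
from h import *
st(); fun((.5905,.2935),.075,.11)
im,d=grab("top"); P=cloud("top",d); R,B=im[...,0].astype(int),im[...,2].astype(int)
for z0,z1 in((.012,.024),(.038,.052)):
    Q=P[(P[...,2]>z0)&(P[...,2]<z1)&(np.hypot(P[...,0]-.68,P[...,1]-.001)<.045)&(R>B+30)]; print(len(Q),cv2.minEnclosingCircle(Q[:,:2].astype(np.float32)))
Q=P[(P[...,2]>.1)&(P[...,2]<.15)&(np.hypot(P[...,0]-.452,P[...,1]-.254)<.05)]; print("jar rim",len(Q),cv2.minEnclosingCircle(Q[:,:2].astype(np.float32)) if len(Q)>5 else 0, np.round(circ(Q),4) if len(Q)>5 else 0)
```

```text
t 29.25 tcp [0.5463 0.354  0.1887] yaw_y 33.5 w 39.9 F [ 0.19  0.04 -0.04] ff 0.0 q [-0.81  0.42  0.22  1.47 -0.09  1.26  0.  ]
rim n 388 slope/z [-0.0161  0.0023  0.0845] enc ((0.5890389680862427, 0.2969965636730194), 0.0630970224738121) lsq [0.5903 0.2936 0.0551]
299 ((0.6805260181427002, 0.0015177481109276414), 0.03430858254432678)
37 ((0.6804290413856506, 0.0006403696606867015), 0.010868552140891552)
jar rim 161 ((0.4512391686439514, 0.2530047595500946), 0.03111269511282444) [0.4513 0.2522 0.0288]
```

Emit:
{"fn": "send_rows", "kwargs": {
  "plan": [40, 0.4, -1, 0, -0.6, 40, 0.4, -1, 0, -0.6, 40, 0.4, -1, 0, -0.6, 40, 0.4, -1, 0, -0.6, 40, 0.4, -1, 0, -0.6, 40, 0.4, -1, 0, -0.6, 40, 0.4, -1, 0, -0.6, 40, 0.4, -1, 0, -0.6]
}}

```text
time: 30.35
tcp_pos: [0.6272, 0.1519, 0.1878]
orientation: [0.648, 0.762, 0.0, 0.0]
contact_force: [-0.3, -0.8, 0.7]
width: 0.458
finger_force: 0.0
```

Emit:
{"fn": "send_rows", "kwargs": {
  "plan": [40, 0.4, -1, 0, -0.6, 40, 0.4, -1, 0, -0.6, 40, 0.4, -1, 0, -0.6, 40, 0.4, -1, 0, 0, 40, 0.4, -1, 0, 0, 40, 0.15, -1, -0.5, 0, 40, 0, -0.12, -1, 0, 40, 0, 0, -0.9, 0]
}}

```text
time: 31.35
tcp_pos: [0.6806, -0.0012, 0.127]
orientation: [0.705, 0.709, -0.0, 0.0]
contact_force: [0.3, 0.6, 0.5]
width: 0.46
finger_force: 0.0
```

Run:
```python
from h import *
st(); im,d=grab("wrist"); P=cloud("wrist",d)
for z0,z1,r in((.012,.024,.045),(.038,.055,.02)):
    Q=P[(P[...,2]>z0)&(P[...,2]<z1)&(np.hypot(P[...,0]-.68,P[...,1]-.001)<r)]; print(len(Q),cv2.minEnclosingCircle(Q[:,:2].astype(np.float32)) if len(Q)>5 else 0)
```

```text
t 31.35 tcp [ 0.6806 -0.0012  0.127 ] yaw_y 0.3 w 40.0 F [0.31 0.61 0.53] ff 0.0 q [-0.36  0.56  0.42  1.46 -0.24  1.18  0.1 ]
3204 ((0.6803376078605652, 0.0013511659344658256), 0.03401399776339531)
541 ((0.6803603172302246, 0.0014618141576647758), 0.011242130771279335)
```

Emit:
{"fn": "send_rows", "kwargs": {
  "plan": [40, 0, 0.1, -1, 0, 40, 0, 0, -1, 0, 40, 0, 0, -1, 0, 40, 0, 0, -0.38, 0, 10, 0, 0, 0, 0, 10, 0, 0, 0, 0, 10, 0, 0, 0, 0, 10, 0, 0, 0, 0],
  "grip_force": 40
}}

```text
time: 32.4
tcp_pos: [0.6811, 0.003, 0.0446]
orientation: [0.704, 0.71, 0.001, 0.001]
contact_force: [0.9, -0.1, 5.0]
width: 0.243
finger_force: 40.0
```

Emit:
{"fn": "send_rows", "kwargs": {
  "plan": [10, 0, 0, 0.5, 0, 10, 0, 0, 1, 0, 10, 0, 0, 1, 0, 10, 0, 0, 1, 0, 10, 0, 0, 1, 0, 10, 0, 0, 1, 0, 10, 0, 0, 0.5, 0, 10, -0.5, 0.5, 0, 0]
}}

```text
time: 33.4
tcp_pos: [0.6682, 0.0143, 0.1943]
orientation: [0.705, 0.709, 0.0, 0.001]
contact_force: [-0.3, 0.1, -1.1]
width: 0.239
finger_force: 40.0
```

```bash
python3 -c "
from h import *
st()"
```

```text
t 33.4 tcp [0.6682 0.0143 0.1943] yaw_y 0.4 w 20.8 F [-0.32  0.07 -1.12] ff 39.99 q [-0.4   0.48  0.44  1.42 -0.2   1.29  0.05]
```

Emit:
{"fn": "send_rows", "kwargs": {
  "plan": [10, -1, 0.9, 0.2, 0, 10, -1, 0.9, 0.2, 0, 10, -1, 0.9, 0, 0, 10, -1, 0.9, 0, 0, 10, -1, 0.9, 0, 0, 10, -1, 0.9, 0, 0, 10, -1, 0.8, 0, 0, 10, -1, 0.8, 0, 0]
}}

```text
time: 34.4
tcp_pos: [0.4666, 0.191, 0.2031]
orientation: [0.704, 0.71, -0.0, -0.0]
contact_force: [0.3, -0.6, -0.6]
width: 0.239
finger_force: 40.0
```

Emit:
{"fn": "send_rows", "kwargs": {
  "plan": [10, -0.6, 0, 0, 0, 10, 0, 0, 0, 0]
}}

```text
time: 34.65
tcp_pos: [0.4523, 0.1899, 0.2034]
orientation: [0.704, 0.71, -0.0, -0.0]
contact_force: [0.2, -0.2, -0.1]
width: 0.241
finger_force: 40.0
```

Run:
```python
from h import *
st(); im,d=grab("wrist"); P=cloud("wrist",d)
Q=P[(P[...,2]>.117)&(P[...,2]<.132)&(np.hypot(P[...,0]-.452,P[...,1]-.253)<.045)]; print(len(Q)); 
if len(Q)>5: print(cv2.minEnclosingCircle(Q[:,:2].astype(np.float32)),np.round(circ(Q),4),Q[:,2].mean())
Q=P[(P[...,2]<.06)&(P[...,2]>.012)&(np.hypot(P[...,0]-.452,P[...,1]-.253)<.03)&(im[...,0].astype(int)>im[...,2].astype(int)+20)]; print("briq",len(Q),Q.mean(0) if len(Q) else 0)
cv2.imwrite("pics/p9.png",im[:,:,::-1])
```

```text
t 34.65 tcp [0.4523 0.1899 0.2034] yaw_y 0.5 w 21.0 F [ 0.19 -0.21 -0.09] ff 40.0 q [-0.79  0.06  0.31  1.88 -0.02  1.21 -0.46]
1483
((0.4533858895301819, 0.25334566831588745), 0.030974192544817924) [0.4534 0.2534 0.0284] 0.12278556168431011
briq 1161 [0.45369496 0.25365791 0.0248175 ]
```

View pics/p9.png

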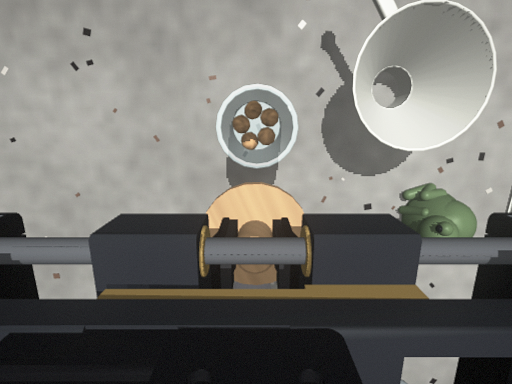

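The wrist view shows all five briquettes in the open jar around (257,125), and the lid held level at (255,240). I'll insert it now.

Emit:
{"fn": "send_rows", "kwargs": {
  "plan": [10, 0, 0.9, 0, 0, 10, 0.03, 0.9, 0, 0, 10, 0, 0.78, 0, 0, 10, 0, 0, 0, 0, 10, 0, 0, -0.6, 0, 10, 0, 0, -0.5, 0, 10, 0, 0, -0.5, 0, 10, 0, 0, -0.2, 0]
}}

```text
time: 35.7
tcp_pos: [0.4533, 0.2545, 0.1573]
orientation: [0.704, 0.71, -0.001, -0.0]
contact_force: [-4.1, -3.5, 28.6]
width: 0.24
finger_force: 40.0
```

Emit:
{"fn": "send_rows", "kwargs": {
  "plan": [10, 0, 0, -0.1, 0, 10, 0, 0, -0.1, 0, 10, 0, 0, 0, 0]
}}

```text
time: 36.08
tcp_pos: [0.4553, 0.256, 0.1575]
orientation: [0.704, 0.71, 0.003, 0.0]
contact_force: [-7.8, -4.9, 33.2]
width: 0.242
finger_force: 40.2
```

```bash
python3 -c "
from h import *
st();grab('top');st()"
```

```text
t 36.08 tcp [0.4553 0.256  0.1575] yaw_y 0.4 w 21.0 F [-7.85 -4.92 33.2 ] ff 40.24 q [-0.84  0.17  0.27  1.86 -0.05  1.11 -0.55]
t 36.12 tcp [0.4553 0.256  0.1575] yaw_y 0.4 w 21.2 F [-8.26 -5.11 33.51] ff 40.24 q [-0.84  0.17  0.27  1.86 -0.05  1.11 -0.55]
```

Emit:
{"fn": "send_rows", "kwargs": {
  "plan": [10, 0, 0, 0.15, 0, 10, 0, 0, 0.1, 0, 40, 0, 0, 0, 0, 40, 0, 0, 0, 0, 40, 0, 0, 0.5, 0, 40, 0, 0, 1, 0, 40, 0, -0.6, 1, 0, 40, 0, -1, 0.5, 0]
}}

```text
time: 37.12
tcp_pos: [0.454, 0.2148, 0.2363]
orientation: [0.704, 0.71, 0.001, 0.0]
contact_force: [0.1, -0.4, -0.1]
width: 0.458
finger_force: 0.0
```

Emit:
{"fn": "send_rows", "kwargs": {
  "plan": [40, 0, -1, 0, 0, 40, 0, 0, 0, 0]
}}

```text
time: 37.38
tcp_pos: [0.4539, 0.1872, 0.2349]
orientation: [0.706, 0.709, 0.0, 0.0]
contact_force: [0.6, 0.4, 0.1]
width: 0.461
finger_force: 0.0
```

Run:
```python
from h import *
st(); im,d=grab("wrist"); P=cloud("wrist",d); t,td=grab("top"); T=cloud("top",td)
def f(P,c,z0,z1,r): return P[(P[...,2]>z0)&(P[...,2]<z1)&(np.hypot(P[...,0]-c[0],P[...,1]-c[1])<r)]
for n,Pp in(("w",P),("t",T)):
    for z0,z1,r in((.119,.142,.042),(.148,.17,.02)):
        Q=f(Pp,(.453,.253),z0,z1,r)
        if len(Q)>5: A=np.c_[Q[:,:2]-[.453,.253],np.ones(len(Q))]; print(n,len(Q),cv2.minEnclosingCircle(Q[:,:2].astype(np.float32)),"plane",np.linalg.lstsq(A,Q[:,2],rcond=None)[0].round(4))
for nm,c,z0,z1 in(("cup",(.451,.032),.07,.09),):
    Q=f(T,c,z0,z1,.04); print(nm,len(Q),cv2.minEnclosingCircle(Q[:,:2].astype(np.float32)),Q[:,2].mean())
print(f(P,(.453,.253),.03,.11,.04).shape)
```

```text
t 37.38 tcp [0.4539 0.1872 0.2349] yaw_y 0.2 w 40.1 F [0.59 0.44 0.15] ff 0.0 q [-0.79  0.03  0.32  1.84 -0.01  1.28 -0.47]
w 4599 ((0.45286625623703003, 0.25442278385162354), 0.034041330218315125) plane [0.0007 0.002  0.1292]
w 700 ((0.45278313755989075, 0.25427767634391785), 0.011062847450375557) plane [0.0012 0.0013 0.1568]
cup 79 ((0.44655704498291016, 0.02790125273168087), 0.035739101469516754) 0.07924423090096486
(0, 3)
```

Emit:
{"fn": "send_rows", "kwargs": {
  "plan": [0, -0.04, 1, 0, 0, 0, 0, 1, 0, 0, 0, 0, 0.68, 0, 0, 0, 0, 0, -0.5, 0, 0, 0, 0, -0.7, 0, 0, 0, 0, -0.7, 0, 0, 0, 0, -0.2, 0, 0, 0, 0, -0.1, 0]
}}

```text
time: 38.48
tcp_pos: [0.4538, 0.2572, 0.1816]
orientation: [0.705, 0.71, 0.002, 0.0]
contact_force: [-5.3, -3.2, 30.5]
width: 0.005
finger_force: 15.4
```

Emit:
{"fn": "send_rows", "kwargs": {
  "plan": [0, 0, 0, -0.1, 0, 0, 0, 0, 0, 0, 0, 0, 0, 0, 0]
}}

```text
time: 38.85
tcp_pos: [0.4551, 0.258, 0.1818]
orientation: [0.705, 0.71, 0.004, 0.0]
contact_force: [-5.0, -4.3, 34.4]
width: 0.008
finger_force: 17.5
```

Pressed home again at about 34 N (tips at z ≈ 0.16, which is the knob top with the lid seated). I'll lift clear and check everything once more.

Emit:
{"fn": "send_rows", "kwargs": {
  "plan": [0, 0, 0, 0.3, 0, 0, 0, 0, 0.5, 0, 0, 0, 0, 1, 0, 0, 0, -0.5, 1, 0, 0, 0, -1, 0, 0, 0, 0, -1, 0, 0, 0, 0, 0, 0, 0]
}}

```text
time: 39.72
tcp_pos: [0.4526, 0.1918, 0.2465]
orientation: [0.706, 0.709, -0.0, -0.0]
contact_force: [-0.1, 0.9, -0.8]
width: 0.004
finger_force: 0.0
```

Run:
```python
from h import *
st(); im,d=grab("wrist"); P=cloud("wrist",d); t,td=grab("top"); T=cloud("top",td)
def f(P,c,z0,z1,r): return P[(P[...,2]>z0)&(P[...,2]<z1)&(np.hypot(P[...,0]-c[0],P[...,1]-c[1])<r)]
Q=f(P,(.453,.254),.119,.142,.042); A=np.c_[Q[:,:2]-[.453,.253],np.ones(len(Q))]; print(len(Q),cv2.minEnclosingCircle(Q[:,:2].astype(np.float32)),"plane",np.linalg.lstsq(A,Q[:,2],rcond=None)[0].round(4))
fun((.5905,.2935),.075,.11)
Q=f(T,(.449,.03),.072,.09,.04); print("cup",len(Q),Q.min(0),Q.max(0))
a=np.load("first.npz")["t"].astype(int)
for nm,c in(("twine",(418,226)),("nurs",(110,227)),("spray",(312,153)),("frog",(219,156)),("trowel",(265,188))):
    print(nm,abs(t.astype(int)-a)[c[1]-12:c[1]+12,c[0]-12:c[0]+12].mean().round(1))
```

```text
t 39.73 tcp [0.4526 0.1918 0.2465] yaw_y 0.3 w 0.4 F [-0.14  0.88 -0.83] ff 0.0 q [-0.8   0.03  0.31  1.82 -0.01  1.3  -0.48]
4160 ((0.452666699886322, 0.25435853004455566), 0.03397660329937935) plane [0.0018 0.0017 0.1294]
rim n 325 slope/z [-0.0099  0.0004  0.0845] enc ((0.588173508644104, 0.296626478433609), 0.06366273760795593) lsq [0.5902 0.2937 0.0552]
cup 74 [ 0.41801446 -0.00157369  0.07209638] [0.47852781 0.06223875 0.08595693]
twine 3.2
nurs 30.6
spray 3.2
frog 3.4
trowel 5.0
```

```bash
python3 -c "
from h import *
print(bot.hand_in())"
```

```text
the job is handed in; nothing more can be done
None
```

I handed the job in at about 40 s: all five briquettes are in the upright jar, its lid measures level and home after pressing at about 34 N, and cup and funnel stand upright on the bench; no verdict came back, and the nursery pot, though never touched, was the one bystander whose before-and-after picture differed, which I put down to the arm's shadow but did not check.

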